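Find the full ball tin by feel, tip out the set and roll the tray home

ROBOT

A 7-joint arm with a two-finger parallel gripper is mounted at the origin on a cart in front of the work surface, level with it; the furniture and walls round the work are solid. World frame = base frame: x ahead of the robot, y to its left, z up, the work surface at z = 0. Lengths are in m, angles in rad, forces in N, time in s.
With the tool pointing down it reaches from about 0.4 to 0.85 m from the base axis. Payload 4.4 kg.
Tool frame: the origin (TCP) lies at the very end of the fingers, on their centre line; the grasp point (between the pads) lies 19 mm behind it; z points along the fingers, y is the line along which they close (so a half turn about z gives the same grasp; the last joint's range is limited). The gripper opens to 94 mm and grips with 3 to 60 N. Pads are 16 mm wide; open, the fingers measure 119 mm over their backs; the gripper's body (75 mm by 177 mm) begins 78 mm behind the grasp point.
Start: joints at [1.25, 0.628, 0.038, 1.517, -0.027, 0.996, -0.02], TCP at [0.164, -0.629, 0.205] pointing down, gripper open.
Joint ranges: [-3.06, 3.06], [-0.37, 2.12], [-1.25, 1.32], [0.18, 2.47], [-1.1, 4.24], [0.23, 1.98], [-2.94, 2.94]. Speed limits (rad/s): [2.57, 2.57, 3.14, 3.14, 3.14, 3.14, 3.14].

INTERFACE

Orientations are given as a unit quaternion [w, x, y, z].
In Python, from station import * gives the robot as it stands.
- The arm moves only by the tool servo_tool, never from a script. Its argument "deltas" is a list of rows, each a list of 2 entries, a list of its own where there are three numbers: the shift along the tool's x, y, z in m, then the turn, a rotation vector about the tool's x, y, z in rad. In form: [[[tx, ty, tz], [ax, ay, az]], ...]. A call has 1 to 12 rows; each row shifts and turns the commanded pose from where the row before left it, along the tool's axes as they then stand; what a row does not reach is not made up. A row lasts 1/8 s, in which the tool goes at most 62.5 mm and 10.7 degrees, less where a joint would pass 70% of its speed; a pose out of reach is approached as far as the arm can. A call with a gripper value outside its range is refused whole. "claw" is the finger opening in m, from 0 to 0.094, set as the call begins (left out, the last holds). The fingers move at their own pace and stop on an object; "newtons" is the grip in N (left out, the last holds). Time passes only in rows, so rows that do not move let the fingers close. It gives the time, the measured TCP pose, the force, the opening and the grip force at its end, in the units of the state.
- get_state(): the state, without advancing time (a new reading comes with each control period).
- get_image(name): name is "side" or "top"; returns the picture (400x640x3 uint8, red, green, blue); there is no depth.
- calibration(name): a dict with "fx", "fy", "cx", "cy" (pixels), "origin" and "orientation" of the camera in the world. Camera axes: x right, y down, z forward; pixel columns grow to the right and rows downward; lengths in m; the calibration is good to about 2 mm. A picture is of the moment at which its call begins. calibration takes no time and is no camera call.
- finish_job(): hands the job in; it is judged then, once.
The state is a dict: "time": time; "joints": joint angles; "qvel": joint speeds; "joint_efforts": joint torques, N m; "ee_pos": TCP position; "orientation": TCP orientation; "ft_force": force on the tool from outside, world axes, zero at the start; "ft_torque": the same for the moment, N m; "grip_width": opening from 0.0 (shut) to 1.0 (fully open); "finger_force": force on a finger pad.
Only numpy, scipy, OpenCV 4.12 (cv2) and the standard library are available. Lean on these libraries where they do the work, as an engineer would, in place of code of your own. Each camera call takes 0.05 s, during which the arm holds its last target. There are 200 camera calls.

TASK

One of the two green tins holds the set of four joint balls, the other a single odd spare, and you cannot see which: lift a tin and tilt it slowly, only a little so that nothing spills, and feel the weight to find the fuller one. Tip all four balls of the full tin into the orange tray where it waits on the rollers, stand the tin upright back on the tool cart, then push the tray along the rollers fully home against the end of the blue bay. Both tins must end standing upright on the tool cart with the spare still inside its tin; leave the heater tap, the bracket and the filler cap where they are.

Things in the scene. Friction and masses are not known exactly. Their poses are not given: they have to be found in the camera images.
- tin_a_mid (a point): Green oblong sheet-metal tin with yellow side panels, closed on top, 106 long x 61 wide x 64.5 mm high, flat parallel sides, a pouring mouth in the upper part of one end, a red stripe across the top at that end. This point is the tin's middle: half its length, width and height. x points level from the closed end to the mouth end, y across the width (grip across the 61 mm width), z up.
- tin_b_mid (a point): The second tin, identical in shape, looks and empty weight range; point and axes as for tin_a_mid. Which of the two tins is full changes from start to start.
- tin_a_lip (a point): Middle of the first tin's pouring lip: on the mouth end's face, 53 mm from the middle point along the tin's x, 29 mm above its underside. The mouth above it is 56 mm wide and 33 mm high. Axes as the tin's.
- tin_b_lip (a point): Middle of the pouring lip of the second tin, as tin_a_lip.
- tin_a: The first tin; origin on its underside, 22.5 mm from the middle point towards the closed end; axes as tin_a_mid. Empty it weighs 0.23 to 0.29 kg. The balls are steel, 22 mm across, 44 g each: the full tin holds four (176 g), the other one (44 g).
- tin_b: The second tin itself, origin, axes and weight as tin_a.
- tin_a_floor: First tin's inner floor plate (fixed, 56 mm square, at the closed end), on which its balls lie. From it a chute climbs at 27 degrees to the lip. Tilted slowly mouth-down by 13 to 18 degrees, the balls run to the foot of the chute (towards the mouth) but stay in; they begin to roll out at 30 to 40 degrees; 47 to 52 degrees, held 1.5 s, empties it.
- tin_b_floor: Inner floor plate of the second tin, as tin_a_floor.
- tray_mid (a point): Orange open plastic tray, 140 mm long (along its x, the way it is pushed) x 119 wide x 45 mm high, walls 4 mm, 0.5 kg, loose on the rollers. This point is its middle, half-way up (22.5 mm above its underside, which rests on the rollers 50 mm above the tool cart's top). x points along the track to the bay.
- tray: The orange tray; origin in the middle of its underside; axes as tray_mid.
- tray_mat: Black flat rubber mat fixed in the bottom of the orange tray, top 7 mm above the tray's underside.
- track_end (a point): Fixed point: middle of the rubber buffer's face at the bay's end, at roller-top height (50 mm above the tool cart's top). x points along the track in the pushing direction. 330 mm track of 11 free grey rollers, 125 mm between rails 12 mm above the rollers; blue bay cheeks 57 mm above them over the last 155 mm. The tray, fully home, has its middle 70 mm before this point; it rolls at 1 to 3 N.
- tap: Heater tap, a grey metal valve with brown fitting, about 85x103x41 mm; bystander, origin in the middle of its underside.
- bracket: Small yellow bracket with a spring wire, 63x43x36 mm; bystander, origin in the middle of its underside.
- filler_cap: Yellowed round filler cap, 56 mm across, 28 mm high; bystander, origin in the middle of its underside.

How it is judged:
On the way, in this order (a step that is already met when the one before it is completed fails the run):
1. a tin is lifted clear and held tilted a little (about 9 to 28 degrees), the tray still empty (((height (world z) of tin_a_mid above 0.06 m and angle between tin_a's own z axis and vertical between 0.15 and 0.5 rad) or (height (world z) of tin_b_mid above 0.06 m and angle between tin_b's own z axis and vertical between 0.15 and 0.5 rad)) and contact force between tray_mat and anything else below 0.2 N), for 0.4 s.
2. the four balls of the full tin lie in the tray, which is still well short of home (at least 80 mm to go) (contact force between tray_mat and anything else above 1.5 N and x of tray_mid in the frame of track_end below -0.15 m), for 0.3 s.
3. both tins stand upright on the tool cart, the spare in its tin, the tray with its four balls not yet pushed home (all of step 2 and angle between each of tin_a, tin_b's own z axis and vertical below 0.12 rad and height (world z) of each of tin_a_mid, tin_b_mid below 0.045 m and linear speed of each of tin_a, tin_b below 0.02 m/s and ((contact force between tin_a_floor and anything else above 0.25 N and contact force between tin_b_floor and anything else below 0.15 N) or (contact force between tin_b_floor and anything else above 0.25 N and contact force between tin_a_floor and anything else below 0.15 N))), for 0.2 s.
4. the tray has been pushed home into the bay (x of tray_mid in the frame of track_end between -0.082 and -0.06 m and horizontal distance between tray_mid and track_end below 0.083 m and angle between tray's own z axis and vertical below 0.05 rad), for 0.2 s.
At the end, for the whole second after the job is handed in: The tray is home on its rollers within 12 mm of the buffer and at rest, the four balls lie in it (weight over 1.5 N); both tins stand upright on the tool cart (within 7 degrees), at rest, one empty and one with the spare still in it (all of step 4 and contact force between tray_mat and anything else above 1.5 N and ((contact force between tin_a_floor and anything else above 0.25 N and contact force between tin_b_floor and anything else below 0.15 N) or (contact force between tin_b_floor and anything else above 0.25 N and contact force between tin_a_floor and anything else below 0.15 N)) and angle between each of tin_a, tin_b's own z axis and vertical below 0.12 rad and height (world z) of each of tin_a_mid, tin_b_mid below 0.045 m and linear speed of each of tin_a, tin_b, tray below 0.02 m/s); the robot touches nothing.
It fails at once if the heater tap is moved by more than 30 mm (distance of tap from where it was at the start of the episode above 0.03 m).
It fails at once if the bracket is moved by more than 30 mm (distance of bracket from where it was at the start of the episode above 0.03 m).
It fails at once if the filler cap is moved by more than 30 mm (distance of filler_cap from where it was at the start of the episode above 0.03 m).
It also fails if it takes over 72 s, if anything falls off the work surface, if the arm or the gripper's body presses on something with over 40 N, if the wrist force passes 120 N, or if a joint passes its speed limit or range.

## Working session

There is one attempt and no reset: what is moved stays moved. The work goes in short steps, Python scripts to look and compute and a tool call to move; the robot and the scene stay as the last step left them, time stands still between calls to the robot, and variables do not carry over. Pictures are saved under pics/ and viewed, at most 10 in all, crops included, and the job is handed in when it is done.

Besides the shell and the picture viewer there is one more tool, called after "Call:" in YAML: its name, and indented under it one key for each argument. servo_tool: Moves the arm, as the interface text tells. Its arguments: {"type":"object","properties":{"deltas":{"type":"array","items":{"type":"array"}},"claw":{"type":"number"},"newtons":{"type":"number"}},"required":["deltas"]}

```bash
mkdir -p pics
cat > a.py <<'E'
from station import *
import cv2,numpy as np
for n in ("side","top"):
    im=get_image(n); cv2.imwrite(f"pics/{n}0.png",im[:,:,::-1]); c=calibration(n); print(n,c)
s=get_state();print(s)
E
python3 a.py; ls
```

```text
side {'fx': 365.152816370322, 'fy': 365.152816370322, 'cx': 319.81048243103174, 'cy': 205.6815641760313, 'origin': array([0.57789447, 0.76554576, 0.63883966]), 'orientation': array([-0.01491445,  0.01009446,  0.90096155, -0.43352503])}
top {'fx': 371.61332847201874, 'fy': 371.61332847201874, 'cx': 320.90936584950805, 'cy': 199.28316257715284, 'origin': array([0.30801019, 0.05806372, 1.13862928]), 'orientation': array([-0.07641536,  0.71852089, -0.68691169,  0.07772231])}
{'time': 0.1, 'joints': array([ 1.25020958,  0.6292453 ,  0.03848262,  1.5182637 , -0.02699988,
        0.99629462, -0.01998833]), 'qvel': array([-0.00015912, -0.0015377 , -0.00109396, -0.00173576, -0.00049468,
       -0.0003335 ,  0.00039603]), 'joint_efforts': array([ 2.21868824e-03, -5.50794053e+01,  1.14649773e+00, -1.87120181e+01,
       -5.23520855e-02,  1.91482186e-02,  6.10712505e-05]), 'ee_pos': array([ 0.16368184, -0.62843507,  0.20465355]), 'orientation': array([-8.36446999e-04,  9.91897271e-01,  1.27039708e-01, -1.26683754e-04]), 'ft_force': array([-0.29629309,  0.13636735, -0.36638945]), 'ft_torque': array([ 0.00113893, -0.01480564,  0.03209291]), 'finger_force': 0.0, 'grip_width': 1.0009088121940342}
a.py
pics
```

View pics/side0.png

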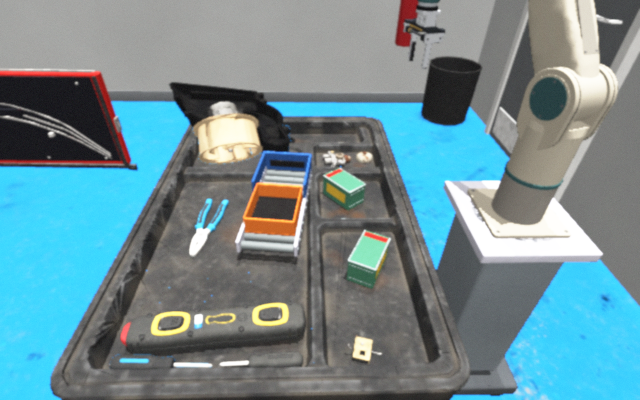

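View pics/top0.png

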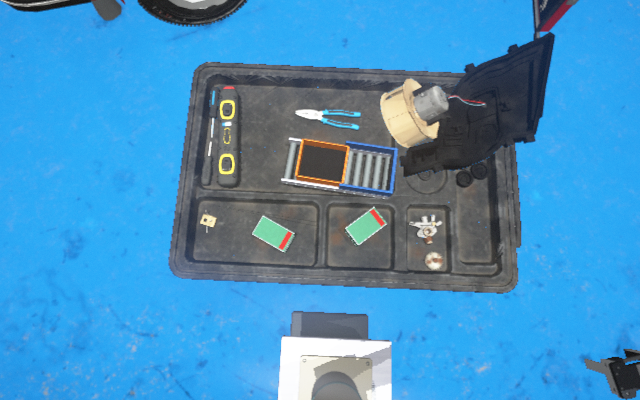

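Side view: tray at (273,205), tins at (343,187) and (369,257), with red mouth stripes at the top ends. Top view: tins at (273,233) with the stripe at lower right and (366,226) with the stripe at upper right; tray at (323,160), bay to its right.

```bash
cat > h.py <<'E'
from station import *
import cv2,numpy as np
from scipy.spatial.transform import Rotation as R
def rot(q): return R.from_quat(np.roll(q,-1))
def cast(name,uv,z):
    c=calibration(name); uv=np.atleast_2d(uv).astype(float)
    d=np.c_[(uv[:,0]-c['cx'])/c['fx'],(uv[:,1]-c['cy'])/c['fy'],np.ones(len(uv))]
    d=rot(c['orientation']).apply(d); o=c['origin']
    return o+d*((z-o[2])/d[:,2])[:,None]
def project(name,P):
    c=calibration(name); p=rot(c['orientation']).inv().apply(np.atleast_2d(P)-c['origin'])
    return np.c_[c['fx']*p[:,0]/p[:,2]+c['cx'],c['fy']*p[:,1]/p[:,2]+c['cy']]
def masks(im):
    h=cv2.cvtColor(im,cv2.COLOR_RGB2HSV); i=lambda a,b:cv2.inRange(h,a,b)
    return dict(green=i((60,80,50),(90,255,255)),red=i((0,170,90),(5,255,255))|i((174,150,90),(180,255,255)),
      orange=i((6,180,120),(16,255,255)),blue=i((106,150,40),(120,255,200)))
def blobs(m,amin):
    cs,_=cv2.findContours(m,cv2.RETR_EXTERNAL,cv2.CHAIN_APPROX_NONE)
    return [c[:,0] for c in cs if cv2.contourArea(c)>amin]
def tins(name="top",im=None,z=.0645):
    im=get_image(name) if im is None else im; m=masks(im); out=[]
    for g in blobs(cv2.morphologyEx(m['green']|m['red'],cv2.MORPH_CLOSE,np.ones((3,3))),250):
        gm=np.zeros(m['green'].shape,np.uint8); cv2.fillPoly(gm,[g],255)
        if (m['green']&gm).sum()<255*150: continue
        w=cast(name,g,z)[:,:2]; (c,s,a)=cv2.minAreaRect((w*1000).astype(np.float32))
        v,u=np.nonzero(m['red']&gm); r=cast(name,np.c_[u,v],z)[:,:2].mean(0) if len(u) else np.zeros(2)
        d=r-np.array(c)/1000; box=cv2.boxPoints((c,s,a)); e=[box[1]-box[0],box[2]-box[1]]; e=max(e,key=np.linalg.norm); e=e/np.linalg.norm(e)
        if e@d<0:e=-e
        out.append((np.array(c)/1000,np.array(s),np.degrees(np.arctan2(e[1],e[0])),r,len(u)))
    return out
E
cat > b.py <<'E'
from h import *
np.set_printoptions(precision=4,suppress=True)
for n in("top","side"):
    im=get_image(n)
    print(n)
    for t in tins(n,im): print(t)
    for k,z in(("orange",.095),("blue",.107)):
        for g in blobs(masks(im)[k],150):
            if k=="blue" and (n=="top" and not(330<g[:,0].mean()<410 and 130<g[:,1].mean()<200) or n=="side" and not(240<g[:,0].mean()<320 and 140<g[:,1].mean()<200)):continue
            w=cast(n,g,z)[:,:2]; print(k,cv2.minAreaRect((w*1000).astype(np.float32)),len(g))
    cv2.imwrite(f"pics/{n}_z.png",cv2.resize(im[120:270,220:400] if n=="top" else im[130:290,220:400],None,fx=4,fy=3.75 if 0 else 4,interpolation=cv2.INTER_CUBIC)[:600,:,::-1])
E
python3 b.py
```

```text
top
(array([0.4387, 0.1955]), array([102.0638,  55.7742]), np.float32(-117.047005), array([0.4215, 0.1597]), 63)
(array([ 0.4752, -0.0736]), array([ 54.6567, 103.6232]), np.float32(-51.0772), array([ 0.5005, -0.1051]), 61)
side
(array([0.4694, 0.2743]), array([43.5585, 61.8999]), np.float32(153.38197), array([0., 0.]), 0)
(array([0.4403, 0.1994]), array([93.5518, 53.2277]), np.float32(-117.0752), array([0.421 , 0.1612]), 51)
(array([ 0.4938, -0.0021]), array([ 93.0821, 128.9113]), np.float32(152.25082), array([0., 0.]), 0)
(array([ 0.4733, -0.0719]), array([51.2389, 92.5219]), np.float32(-51.678516), array([ 0.4998, -0.1049]), 19)
orange ((656.5584106445312, 89.21186828613281), (179.76734924316406, 120.5203857421875), 83.58917999267578) 324
blue ((644.6976928710938, -57.146690368652344), (161.94773864746094, 125.15228271484375), 82.23824310302734) 152
```

View pics/top_z.png

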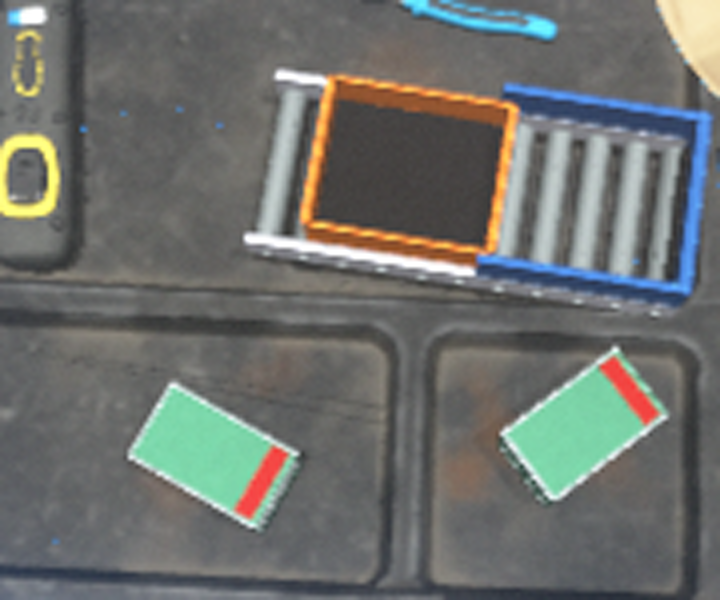

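Zoomed top view: the tray rim corners are at zoom (330,78), (517,105), (495,258), (303,228). The bay spans (505,87)–(690,303), and the tins are clearly separated.

```bash
cat > c.py <<'E'
from h import *
np.set_printoptions(precision=4,suppress=True)
f=lambda p:np.array(p)/4+[220,120]
t=cast("top",f([(330,78),(517,105),(495,258),(303,228)]),.095)
b=cast("top",f([(505,87),(710,115),(690,303),(475,265)]),.107)
for q in(t,b):
    print(q[:,:2],q.mean(0), [np.linalg.norm(q[i]-q[(i+1)%4]) for i in range(4)])
    d=q[1]-q[0]+q[2]-q[3]; print(np.degrees(np.arctan2(d[1],d[0])))
for g in blobs(masks(get_image("top"))["orange"],150):
    w=cast("top",g,.095)[:,:2]; print(cv2.minAreaRect((w*1000).astype(np.float32)))
E
python3 c.py
```

```text
[[ 0.7196  0.1242]
 [ 0.7048 -0.0157]
 [ 0.5866 -0.003 ]
 [ 0.6027  0.1375]] [0.6534 0.0608 0.095 ] [np.float64(0.14070923850443404), np.float64(0.11888573330103921), np.float64(0.1414162115975441), np.float64(0.11758110291745913)]
-96.29007286729595
[[ 0.7138 -0.0056]
 [ 0.6991 -0.1567]
 [ 0.5566 -0.1423]
 [ 0.5775  0.0119]] [ 0.6368 -0.0732  0.107 ] [np.float64(0.15176240471438882), np.float64(0.14318989850434993), np.float64(0.1556244249767417), np.float64(0.1374154977390458)]
-96.66383030000164
```

Call:
servo_tool:
  deltas:
    - [[0.036, -0.038, 0], [0, 0, 0]]
    - [[0.036, -0.038, 0], [0, 0, 0]]
    - [[0.036, -0.038, 0], [0, 0, 0]]
    - [[0.036, -0.038, 0], [0, 0, 0]]
    - [[0.036, -0.038, 0], [0, 0, 0]]
    - [[0.036, -0.038, 0], [0, 0, 0]]
    - [[0.036, -0.038, 0], [0, 0, 0]]
    - [[0.036, -0.038, 0], [0, 0, 0]]
    - [[0.036, -0.038, 0], [0, 0, 0]]
    - [[0.036, -0.038, 0], [0, 0, 0]]
    - [[0.036, -0.038, 0], [0, 0, 0]]
    - [[0.036, -0.038, 0], [0, 0, 0]]
  claw: 0.094

```text
time: 1.75
ee_pos: [0.4678, -0.0774, 0.2057]
orientation: [0.0, 0.992, 0.127, 0.0]
ft_force: [1.3, -1.0, 0.6]
grip_width: 1.0
finger_force: 0.0
```

Call:
servo_tool:
  deltas:
    - [[0, 0, 0], [0, 0, -0.166]]
    - [[0, 0, 0], [0, 0, -0.166]]
    - [[0, 0, 0], [0, 0, -0.166]]
    - [[0, 0, 0], [0, 0, -0.166]]
    - [[0, 0, 0], [0, 0, -0.166]]
    - [[0, 0, 0], [0, 0, -0.166]]
    - [[0, 0, 0], [0, 0, -0.166]]
    - [[0, 0, 0], [0, 0, -0.166]]
    - [[0, 0, 0], [0, 0, -0.166]]
    - [[0, 0, 0], [0, 0, -0.166]]
    - [[0, 0, 0], [0, 0, -0.166]]
    - [[0, 0, 0], [0, 0, -0.166]]

```text
time: 3.25
ee_pos: [0.467, -0.079, 0.2055]
orientation: [0.0, 0.43, 0.903, -0.0]
ft_force: [-0.7, 0.2, 1.1]
grip_width: 0.999
finger_force: 0.0
```

```bash
cat > g.py <<'E'
# usage: g.py x y z yaw(tool x, deg) [tilt deg about tool y]  -> remaining shift in present tool axes, turn to do
import sys
from h import *
np.set_printoptions(precision=4,suppress=True)
s=get_state(); r=rot(s['orientation']); p=s['ee_pos']
print("t %.2f"%s['time'],"p",p,"j",s['joints'],"F",s['ft_force'],"M",s['ft_torque'],"w %.4f"%(s['grip_width']*.094),"ff",s['finger_force'])
X=r.apply([1,0,0]);Z=r.apply([0,0,1]);print("toolx yaw %.2f z %.3f"%(np.degrees(np.arctan2(X[1],X[0])),X[2]),"toolz",Z)
a=[float(v) for v in sys.argv[1:]]
if a:
    R0=R.from_euler('z',a[3],degrees=True)*R.from_euler('x',180,degrees=True)*R.from_euler('y',a[4] if len(a)>4 else 0,degrees=True)
    print("shift",r.inv().apply(np.array(a[:3])-p),"turn",(r.inv()*R0).as_rotvec())
E
python3 g.py 0.4745 -0.073 0.205 129
```

```text
t 3.25 p [ 0.467  -0.079   0.2055] j [ 0.522   0.4253 -0.5725  1.982   0.3108  0.8203  0.4567] F [-0.654   0.1649  1.0598] M [ 0.0043 -0.12    0.0185] w 0.0939 ff 0.0
toolx yaw 129.03 z -0.000 toolz [ 0.0001 -0.0002 -1.    ]
shift [-0.0001  0.0096  0.0005] turn [0.     0.0002 0.0006]
```

Call:
servo_tool:
  deltas:
    - [[0, 0.0095, 0.02], [0, 0, 0]]
    - [[0, 0, 0.03], [0, 0, 0]]
    - [[0, 0, 0.03], [0, 0, 0]]
    - [[0, 0, 0.03], [0, 0, 0]]
    - [[0, 0, 0.03], [0, 0, 0]]
    - [[0, 0, 0.025], [0, 0, 0]]
    - [[0, 0, 0.018], [0, 0, 0]]
    - [[0, 0, 0], [0, 0, 0]]

```text
time: 4.25
ee_pos: [0.4736, -0.0728, 0.0215]
orientation: [-0.001, 0.433, 0.902, -0.001]
ft_force: [0.0, 0.2, 0.3]
grip_width: 1.001
finger_force: 0.0
```

```bash
cat > d.py <<'E'
from h import *
import sys
n=sys.argv[1]; a=[int(v) for v in sys.argv[2:6]]; im=get_image(n)[a[1]:a[3],a[0]:a[2]]
k=min(800/im.shape[1],600/im.shape[0]); cv2.imwrite("pics/"+sys.argv[6],cv2.resize(im,None,fx=k,fy=k,interpolation=cv2.INTER_CUBIC)[:600,:800,::-1])
E
python3 g.py 0.4745 -0.073 0.022 129; python3 d.py side 220 120 420 270 s1.png
```

```text
t 4.25 p [ 0.4736 -0.0728  0.0215] j [ 0.3093  0.7239 -0.3189  2.12    0.5861  0.3852  0.191 ] F [0.0259 0.2239 0.3468] M [-0.0659 -0.1487 -0.0585] w 0.0941 ff 0.0
toolx yaw 128.75 z 0.001 toolz [-0.0024 -0.     -1.    ]
shift [-0.0007  0.0006 -0.0005] turn [-0.0019 -0.0015 -0.0044]
```

View pics/s1.png

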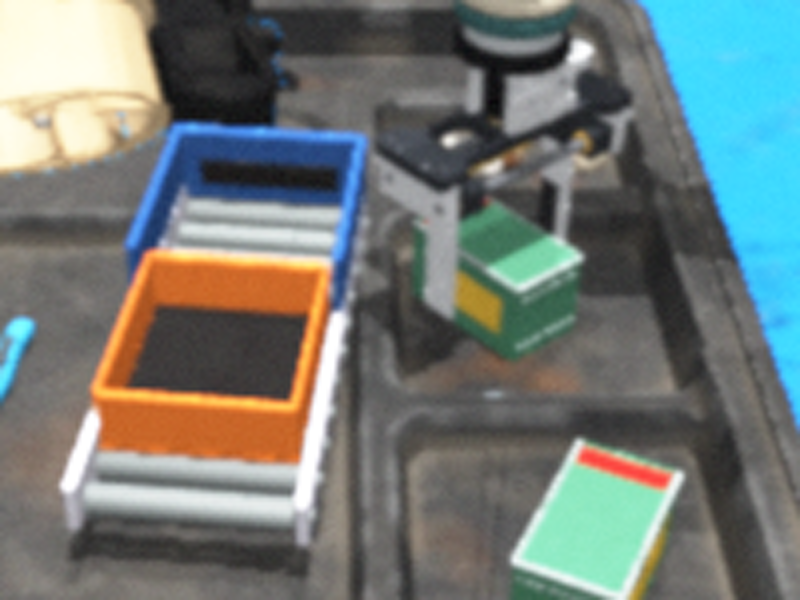

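The fingers straddle the tin, with the near one at crop (440,250). Closing and lifting.

Call:
servo_tool:
  deltas:
    - [[0, 0, 0], [0, 0, 0]]
    - [[0, 0, 0], [0, 0, 0]]
    - [[0, 0, 0], [0, 0, 0]]
    - [[0, 0, 0], [0, 0, 0]]
    - [[0, 0, 0], [0, 0, 0]]
    - [[0, 0, 0], [0, 0, 0]]
  claw: 0.03
  newtons: 45

```text
time: 5.05
ee_pos: [0.475, -0.0729, 0.0229]
orientation: [0.001, 0.433, 0.902, 0.0]
ft_force: [-0.4, 0.2, 5.2]
grip_width: 0.651
finger_force: 45.0
```

Call:
servo_tool:
  deltas:
    - [[0, 0, -0.015], [0, 0, 0]]
    - [[0, 0, -0.025], [0, 0, 0]]
    - [[0, 0, -0.025], [0, 0, 0]]
    - [[0, 0, -0.015], [0, 0, 0]]
    - [[0, 0, 0], [0, 0, 0]]
    - [[0, 0, 0], [0, 0, 0]]
    - [[0, 0, 0], [0, 0, 0]]
    - [[0, 0, 0], [0, 0, 0]]

```text
time: 6.05
ee_pos: [0.474, -0.0728, 0.1019]
orientation: [-0.001, 0.432, 0.902, -0.0]
ft_force: [0.3, 0.0, -2.9]
grip_width: 0.647
finger_force: 45.0
```

```bash
python3 g.py
python3 - <<'E'
from h import *
f=[]
for i in range(5):
    get_image("top"); s=get_state(); f.append(np.r_[s['ft_force'],s['ft_torque']])
print(np.round(np.mean(f,0),3),np.round(np.std(f,0),3))
E
```

```text
t 6.05 p [ 0.474  -0.0728  0.1019] j [ 0.4131  0.5892 -0.4642  2.0729  0.469   0.5824  0.2943] F [ 0.3381  0.0162 -2.883 ] M [-0.0177 -0.1529 -0.0082] w 0.0608 ff 44.987404346466064
toolx yaw 128.75 z 0.001 toolz [-0.0011  0.0002 -1.    ]
[-0.125 -0.162 -3.184 -0.015 -0.13   0.   ] [0.508 0.303 0.187 0.022 0.031 0.017]
```

Call:
servo_tool:
  deltas:
    - [[0, 0, 0], [0, 0.03, 0]]
    - [[0, 0, 0], [0, 0.03, 0]]
    - [[0, 0, 0], [0, 0.03, 0]]
    - [[0, 0, 0], [0, 0.03, 0]]
    - [[0, 0, 0], [0, 0.03, 0]]
    - [[0, 0, 0], [0, 0.03, 0]]
    - [[0, 0, 0], [0, 0.03, 0]]
    - [[0, 0, 0], [0, 0.03, 0]]
    - [[0, 0, 0], [0, 0.02, 0]]
    - [[0, 0, 0], [0, 0, 0]]
    - [[0, 0, 0], [0, 0, 0]]
    - [[0, 0, 0], [0, 0, 0]]

```text
time: 7.8
ee_pos: [0.4743, -0.0727, 0.1026]
orientation: [-0.117, 0.429, 0.894, 0.056]
ft_force: [-0.1, -0.2, -3.7]
grip_width: 0.645
finger_force: 45.0
```

```bash
python3 g.py
cat > w.py <<'E'
from h import *
f=[]
for i in range(16):
    get_image("top"); s=get_state(); r=rot(s['orientation']); f.append(np.r_[s['ft_force'],r.inv().apply(s['ft_torque']),s['ft_torque']])
print(np.round(np.mean(f,0),3),np.round(np.std(f,0)/4,3))
E
python3 w.py
```

```text
t 7.80 p [ 0.4743 -0.0727  0.1026] j [ 0.6163  0.7249 -0.626   1.8798  0.2837  0.8486  0.5493] F [-0.1113 -0.1535 -3.706 ] M [-0.2935 -0.3917 -0.0251] w 0.0607 ff 44.98750984668732
toolx yaw 128.77 z 0.257 toolz [-0.1609  0.2003 -0.9664]
[-0.045 -0.141 -3.065 -0.088 -0.521 -0.02  -0.35  -0.397 -0.004] [0.139 0.139 0.086 0.009 0.006 0.01  0.008 0.007 0.01 ]
```

About 3.07 N, so this looks like the spare tin (a full one would be at least 3.98 N). Setting it back.

Call:
servo_tool:
  deltas:
    - [[0, 0, 0], [0, -0.04, 0]]
    - [[0, 0, 0], [0, -0.04, 0]]
    - [[0, 0, 0], [0, -0.04, 0]]
    - [[0, 0, 0], [0, -0.04, 0]]
    - [[0, 0, 0], [0, -0.04, 0]]
    - [[0, 0, 0], [0, -0.04, 0]]
    - [[0, 0, 0], [0, -0.02, 0]]
    - [[0, 0, 0.025], [0, 0, 0]]
    - [[0, 0, 0.025], [0, 0, 0]]
    - [[0, 0, 0.02], [0, 0, 0]]
    - [[0, 0, 0.008], [0, 0, 0]]
    - [[0, 0, 0.003], [0, 0, 0]]

```text
time: 10.1
ee_pos: [0.474, -0.0729, 0.0228]
orientation: [-0.0, 0.433, 0.902, -0.001]
ft_force: [-10.4, 1.4, 41.5]
grip_width: 0.644
finger_force: 45.0
```

```bash
python3 g.py .4743 -.0727 .022 128.75
```

```text
t 10.10 p [ 0.474  -0.0729  0.0228] j [ 0.3119  0.7218 -0.3239  2.1203  0.5939  0.3878  0.1824] F [-10.4476   1.3981  41.5231] M [ 0.5838  1.6695 -0.0395] w 0.0605 ff 45.002766251564026
toolx yaw 128.74 z -0.001 toolz [-0.0007 -0.0013 -1.    ]
shift [-0.0001  0.0004  0.0008] turn [-0.0013  0.0006 -0.0001]
```

Call:
servo_tool:
  deltas:
    - [[0, 0, -0.001], [0, 0, 0]]
    - [[0, 0, 0], [0, 0, 0]]
    - [[0, 0, 0], [0, 0, 0]]
    - [[0, 0, 0], [0, 0, 0]]
    - [[0, 0, -0.03], [0, 0, 0]]
    - [[0, 0, -0.04], [0, 0, 0]]
    - [[0, 0, -0.05], [0, 0, 0]]
    - [[0, 0, -0.02], [0, 0, 0]]
    - [[0, 0, 0], [0, 0, 0]]
  claw: 0.094

```text
time: 11.22
ee_pos: [0.4754, -0.0732, 0.1637]
orientation: [0.002, 0.433, 0.901, 0.0]
ft_force: [0.0, -0.4, -0.3]
grip_width: 1.0
finger_force: 0.0
```

```bash
python3 g.py .4395 .1965 .16 63; python3 w.py; python3 -c "
from h import *
for t in tins(): print(t)"
```

```text
t 11.22 p [ 0.4754 -0.0732  0.1637] j [ 0.4845  0.4968 -0.5551  2.0155  0.3877  0.7291  0.3659] F [ 0.0326 -0.4413 -0.3492] M [ 0.002  -0.1516  0.0168] w 0.0940 ff 0.0
toolx yaw 128.70 z -0.003 toolz [ 0.0033 -0.0007 -1.    ]
shift [0.233  0.1406 0.0034] turn [0.0034 0.0011 1.1466]
[-0.21   0.032 -0.318 -0.106 -0.101 -0.001 -0.013 -0.146  0.001] [0.101 0.119 0.097 0.009 0.006 0.006 0.008 0.006 0.006]
(array([ 0.09219376, -0.46825623]), array([129.88461304, 177.50947571]), np.float32(92.42629), array([0., 0.]), 0)
(array([0.43913135, 0.19514841]), array([102.11804199,  55.04853058]), np.float32(-116.75299), array([0.42110707, 0.15989305]), 64)
(array([ 0.46238474, -0.05981929]), array([55.48005676, 64.4609375 ]), np.float32(129.13402), array([0., 0.]), 0)
```

Call:
servo_tool:
  deltas:
    - [[0.038, 0.023, 0], [0, 0, 0]]
    - [[0.039, 0.0235, 0], [0, 0, 0]]
    - [[0.039, 0.0235, 0], [0, 0, 0]]
    - [[0.039, 0.0235, 0], [0, 0, 0]]
    - [[0.039, 0.0235, 0], [0, 0, 0]]
    - [[0.039, 0.0235, 0], [0, 0, 0.164]]
    - [[0, 0, 0], [0, 0, 0.164]]
    - [[0, 0, 0], [0, 0, 0.164]]
    - [[0, 0, 0], [0, 0, 0.164]]
    - [[0, 0, 0], [0, 0, 0.164]]
    - [[0, 0, 0], [0, 0, 0.164]]
    - [[0, 0, 0], [0, 0, 0.164]]

```text
time: 13.58
ee_pos: [0.4382, 0.1968, 0.1626]
orientation: [-0.0, 0.854, 0.52, 0.0]
ft_force: [0.2, 0.5, 0.7]
grip_width: 0.998
finger_force: 0.0
```

```bash
python3 g.py .4393 .196 .022 63; python3 w.py
```

```text
t 13.57 p [0.4382 0.1968 0.1626] j [-0.3271  0.4578 -0.2145  2.0217  0.1507  0.6766 -1.1153] F [0.1859 0.5118 0.6692] M [-0.041  -0.0205 -0.0183] w 0.0938 ff 0.0
toolx yaw 62.65 z 0.000 toolz [ 0.0002  0.0001 -1.    ]
shift [-0.0003  0.0013  0.1406] turn [ 0.0001 -0.0002 -0.0061]
[-0.133 -0.048 -0.12  -0.048 -0.008 -0.008 -0.028 -0.039  0.008] [0.138 0.137 0.122 0.008 0.005 0.009 0.006 0.008 0.009]
```

Call:
servo_tool:
  deltas:
    - [[0, 0.0013, 0.02], [0, 0, -0.006]]
    - [[0, 0, 0.03], [0, 0, 0]]
    - [[0, 0, 0.03], [0, 0, 0]]
    - [[0, 0, 0.03], [0, 0, 0]]
    - [[0, 0, 0.02], [0, 0, 0]]
    - [[0, 0, 0.01], [0, 0, 0]]
    - [[0, 0, 0], [0, 0, 0]]

```text
time: 15.25
ee_pos: [0.4392, 0.1961, 0.0222]
orientation: [-0.0, 0.851, 0.525, -0.0]
ft_force: [0.2, -0.9, -0.8]
grip_width: 0.999
finger_force: 0.0
```

Call:
servo_tool:
  deltas:
    - [[0, 0, 0], [0, 0, 0]]
    - [[0, 0, 0], [0, 0, 0]]
    - [[0, 0, 0], [0, 0, 0]]
    - [[0, 0, 0], [0, 0, 0]]
    - [[0, 0, 0], [0, 0, 0]]
    - [[0, 0, 0], [0, 0, 0]]
  claw: 0.03
  newtons: 45

```text
time: 16.0
ee_pos: [0.4396, 0.1962, 0.0228]
orientation: [0.0, 0.851, 0.525, 0.0]
ft_force: [-0.4, -1.0, 5.1]
grip_width: 0.646
finger_force: 45.0
```

Call:
servo_tool:
  deltas:
    - [[0, 0, -0.015], [0, 0, 0]]
    - [[0, 0, -0.025], [0, 0, 0]]
    - [[0, 0, -0.03], [0, 0, 0]]
    - [[0, 0, -0.03], [0, 0, 0]]
    - [[0, 0, -0.03], [0, 0, 0]]
    - [[0, 0, -0.02], [0, 0, 0]]
    - [[0, 0, 0], [0, 0, 0]]
    - [[0, 0, 0], [0, 0, 0]]

```text
time: 17.0
ee_pos: [0.4386, 0.1956, 0.1718]
orientation: [-0.0, 0.851, 0.525, -0.001]
ft_force: [0.3, 0.0, -4.7]
grip_width: 0.646
finger_force: 45.0
```

```bash
python3 w.py; python3 g.py .6605 .1259 .171 83.6
```

```text
[-1.210e-01 -4.900e-02 -4.386e+00 -4.700e-02 -5.700e-02  4.000e-03
 -7.300e-02 -1.700e-02 -4.000e-03] [0.089 0.105 0.115 0.006 0.006 0.011 0.005 0.007 0.011]
t 17.80 p [0.4394 0.1961 0.1725] j [-0.3123  0.4445 -0.231   2.0086  0.1527  0.7045 -1.1043] F [-0.0641 -0.2151 -3.7736] M [-0.0636 -0.0368  0.03  ] w 0.0604 ff 44.99851047992706
toolx yaw 63.30 z 0.000 toolz [ 0.0001  0.     -1.    ]
shift [0.0366 0.2291 0.0015] turn [ 0.0001 -0.     -0.3543]
```

4.39 N, so this is the full tin. Moving to the pour position.

Call:
servo_tool:
  deltas:
    - [[0.003, 0.014, 0], [0, 0, 0]]
    - [[0.005, 0.028, 0], [0, 0, 0]]
    - [[0.005, 0.028, 0], [0, 0, 0]]
    - [[0.005, 0.028, 0], [0, 0, 0]]
    - [[0.005, 0.028, 0], [0, 0, 0]]
    - [[0.005, 0.028, 0], [0, 0, 0]]
    - [[0.005, 0.028, 0], [0, 0, 0]]
    - [[0.005, 0.028, 0.005], [0, 0, 0]]
    - [[0.003, 0.018, 0.005], [0, 0, 0]]
    - [[0, 0, 0.005], [0, 0, -0.118]]
    - [[0, 0, 0.005], [0, 0, -0.118]]
    - [[0, 0, 0], [0, 0, -0.118]]

```text
time: 19.3
ee_pos: [0.6619, 0.1291, 0.1513]
orientation: [-0.0, 0.745, 0.668, -0.001]
ft_force: [-0.2, -0.5, -3.8]
grip_width: 0.646
finger_force: 45.0
```

```bash
python3 g.py .6612 .1304 .152 83.6;python3 d.py side 180 80 420 260 s2.png
python3 - <<'E'
from h import *
for n in ("top",):
  for g in blobs(masks(get_image(n))["orange"],80): print(g.min(0),g.max(0))
E
```

```text
t 19.30 p [0.6619 0.1291 0.1513] j [-0.0629  0.7355 -0.3061  1.4888  0.2504  0.9572 -0.5487] F [-0.1865 -0.4576 -3.7806] M [-0.1224 -0.0682  0.015 ] w 0.0607 ff 44.99753773212433
toolx yaw 83.75 z -0.001 toolz [-0.0012 -0.0008 -1.    ]
shift [ 0.0012 -0.0008 -0.0007] turn [-0.0011  0.0009  0.0026]
```

View pics/s2.png

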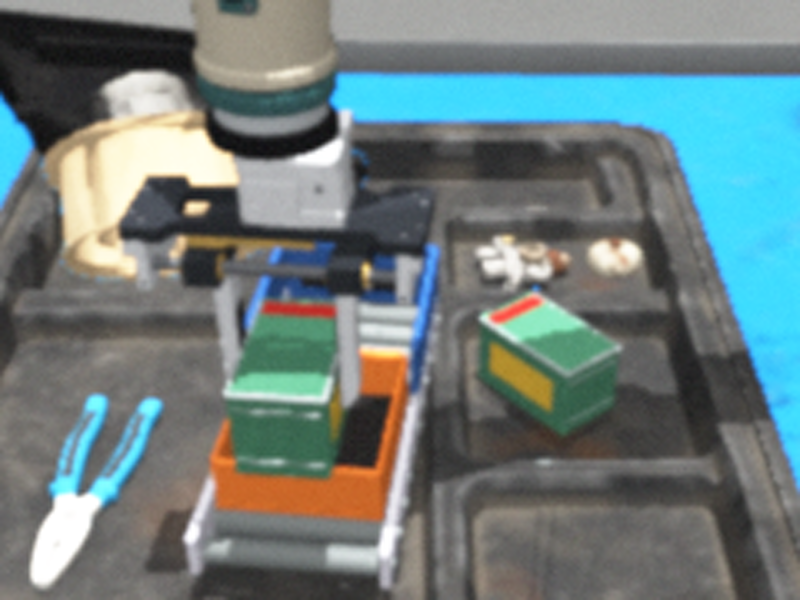

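The tin hangs over the rear of the tray, mouth towards the bay; the other tin stands upright at crop (550,365). Pouring.

Call:
servo_tool:
  deltas:
    - [[0, 0, 0], [0, 0.06, 0]]
    - [[0, 0, 0], [0, 0.06, 0]]
    - [[0, 0, 0], [0, 0.06, 0]]
    - [[0, 0, 0], [0, 0.06, 0]]
    - [[0, 0, 0], [0, 0.06, 0]]
    - [[0, 0, 0], [0, 0.05, 0]]
    - [[0, 0, 0], [0, 0.05, 0]]
    - [[0, 0, 0], [0, 0.04, 0]]
    - [[0, 0, 0], [0, 0.04, 0]]
    - [[0, 0, 0], [0, 0.04, 0]]

```text
time: 20.65
ee_pos: [0.6619, 0.1296, 0.1522]
orientation: [-0.172, 0.721, 0.643, 0.192]
ft_force: [-0.3, -0.7, -3.8]
grip_width: 0.647
finger_force: 45.0
```

```bash
python3 g.py .6612 .1304 .152 83.6 50
```

```text
t 20.65 p [0.6619 0.1296 0.1522] j [ 0.4277  0.8235 -0.6764  1.6176 -0.0545  0.7333 -0.1237] F [-0.2605 -0.694  -3.7725] M [-1.0661  0.0409  0.0072] w 0.0608 ff 44.999213218688965
toolx yaw 83.51 z 0.498 toolz [ 0.0563  0.4947 -0.8673]
shift [ 0.0005 -0.0008  0.0006] turn [ 0.0011  0.3515 -0.0012]
```

Call:
servo_tool:
  deltas:
    - [[0, 0, 0], [0, 0.04, 0]]
    - [[0, 0, 0], [0, 0.04, 0]]
    - [[0, 0, 0], [0, 0.04, 0]]
    - [[0, 0, 0], [0, 0.04, 0]]
    - [[0, 0, 0], [0, 0.04, 0]]
    - [[0, 0, 0], [0, 0.04, 0]]
    - [[0, 0, 0], [0, 0.04, 0]]
    - [[0, 0, 0], [0, 0.04, 0]]
    - [[0, 0, 0], [0, 0.03, 0]]
    - [[0, 0, 0], [0, 0, 0]]
    - [[0, 0, 0], [0, 0, 0]]
    - [[0, 0, 0], [0, 0, 0]]

```text
time: 22.15
ee_pos: [0.6616, 0.1309, 0.1531]
orientation: [-0.281, 0.676, 0.605, 0.314]
ft_force: [0.7, -0.0, -2.1]
grip_width: 0.642
finger_force: 45.0
```

Call:
servo_tool:
  deltas:
    - [[0, 0, 0], [0, 0, 0]]
    - [[0, 0, 0], [0, 0, 0]]
    - [[0, 0, 0], [0, 0, 0]]
    - [[0, 0, 0], [0, 0, 0]]
    - [[0, 0, 0], [0, 0, 0]]
    - [[0, 0, 0], [0, 0, 0]]
    - [[0, 0, 0], [0, 0, 0]]
    - [[0, 0, 0], [0, 0, 0]]
    - [[0, 0, 0], [0, 0, 0]]
    - [[0, 0, 0], [0, 0, 0]]

```text
time: 23.4
ee_pos: [0.6615, 0.1303, 0.1525]
orientation: [-0.281, 0.676, 0.604, 0.314]
ft_force: [-0.4, -0.1, -2.0]
grip_width: 0.649
finger_force: 45.0
```

```bash
python3 g.py .6612 .1304 .152 83.6 50; python3 w.py;python3 d.py side 180 80 420 260 s3.png
```

```text
t 23.40 p [0.6615 0.1303 0.1525] j [ 0.691   1.0412 -0.9192  1.6378 -0.1763  0.7037  0.1307] F [-0.3827 -0.115  -2.0197] M [-1.1794  0.0442 -0.0051] w 0.0610 ff 44.99939203262329
toolx yaw 83.59 z 0.764 toolz [ 0.0855  0.7595 -0.6448]
shift [-0.0003 -0.0003  0.0004] turn [ 0.0003  0.0027 -0.0002]
[-0.162 -0.167 -2.474 -0.061 -1.174 -0.051 -1.176  0.053 -0.014] [0.131 0.106 0.087 0.01  0.005 0.008 0.005 0.007 0.011]
```

View pics/s3.png

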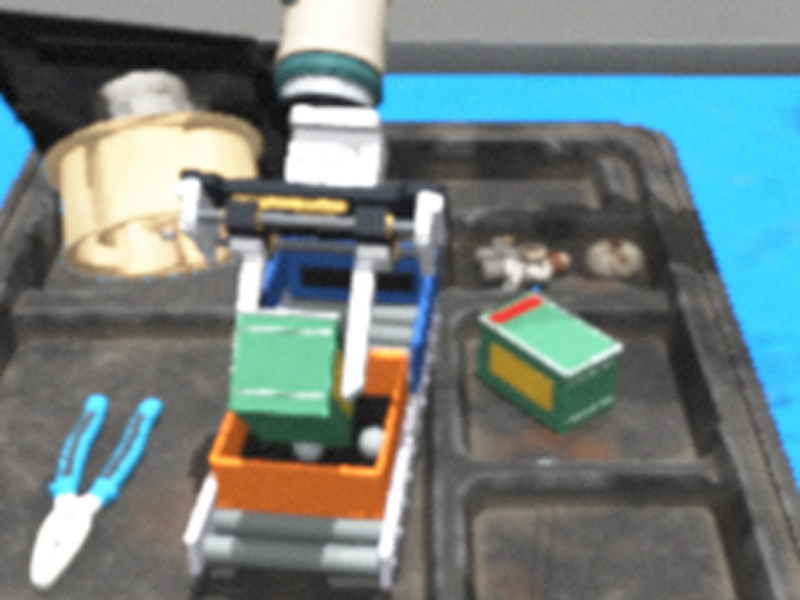

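Balls are visible in the tray at crop (305,450) and (372,440), and the weight fell by about 1.9 N, so all four are out. Untilting and returning the tin.

Call:
servo_tool:
  deltas:
    - [[0, 0, 0], [0, -0.12, 0]]
    - [[0, 0, 0], [0, -0.12, 0]]
    - [[0, 0, 0], [0, -0.12, 0]]
    - [[0, 0, 0], [0, -0.12, 0]]
    - [[0, 0, 0], [0, -0.12, 0]]
    - [[0, 0, 0], [0, -0.12, 0]]
    - [[0, 0, 0], [0, -0.12, 0]]
    - [[0, 0, -0.015], [0, -0.03, 0]]
    - [[0, 0, -0.015], [0, 0, 0.118]]
    - [[0, 0, 0], [0, 0, 0.118]]
    - [[0, 0, 0], [0, 0, 0.118]]
    - [[0, 0, 0], [0, 0, 0]]

```text
time: 25.75
ee_pos: [0.6607, 0.131, 0.1823]
orientation: [-0.001, 0.851, 0.526, -0.0]
ft_force: [-1.1, 0.5, -3.8]
grip_width: 0.648
finger_force: 45.0
```

```bash
python3 g.py .4395 .196 .0235 63
```

```text
t 25.75 p [0.6607 0.131  0.1823] j [-0.1238  0.6927 -0.2007  1.4637  0.1502  1.0011 -0.8245] F [-1.0791  0.4832 -3.7562] M [-0.0206 -0.0023  0.03  ] w 0.0610 ff 44.999674558639526
toolx yaw 63.42 z 0.000 toolz [-0.0011  0.001  -1.    ]
shift [-0.0409 -0.2267  0.1591] turn [-0.0015 -0.0004  0.0074]
```

Call:
servo_tool:
  deltas:
    - [[-0.007, -0.0375, 0], [0, 0, 0.007]]
    - [[-0.007, -0.038, 0], [0, 0, 0]]
    - [[-0.007, -0.038, 0], [0, 0, 0]]
    - [[-0.007, -0.038, 0], [0, 0, 0]]
    - [[-0.007, -0.038, 0], [0, 0, 0]]
    - [[-0.006, -0.037, 0.02], [0, 0, 0]]
    - [[0, 0, 0.03], [0, 0, 0]]
    - [[0, 0, 0.03], [0, 0, 0]]
    - [[0, 0, 0.03], [0, 0, 0]]
    - [[0, 0, 0.03], [0, 0, 0]]
    - [[0, 0, 0.01], [0, 0, 0]]
    - [[0, 0, 0.005], [0, 0, 0]]

```text
time: 27.25
ee_pos: [0.4411, 0.1968, 0.0274]
orientation: [-0.0, 0.853, 0.522, 0.0]
ft_force: [0.6, 1.1, -2.8]
grip_width: 0.642
finger_force: 45.0
```

```bash
python3 g.py .4395 .196 .0233 63; python3 w.py
```

```text
t 27.25 p [0.4411 0.1968 0.0274] j [-0.3945  0.6983 -0.1221  2.1138  0.2343  0.3416 -1.1812] F [ 0.5937  1.1153 -2.7915] M [-0.059  -0.085  -0.0148] w 0.0604 ff 44.99908268451691
toolx yaw 62.97 z 0.000 toolz [-0.0001  0.0006 -1.    ]
shift [-0.0015 -0.0011  0.0041] turn [-0.0003 -0.0005 -0.0006]
[ 0.212 -0.241 -2.448 -0.067 -0.022  0.017 -0.05  -0.049 -0.017] [0.12  0.11  0.133 0.008 0.009 0.005 0.008 0.009 0.005]
```

Call:
servo_tool:
  deltas:
    - [[0, 0, 0.003], [0, 0, 0]]
    - [[0, 0, 0.001], [0, 0, 0]]
    - [[0, 0, 0], [0, 0, 0]]

```text
time: 28.42
ee_pos: [0.4409, 0.1963, 0.0233]
orientation: [-0.0, 0.853, 0.522, -0.0]
ft_force: [-0.1, 0.6, -3.5]
grip_width: 0.646
finger_force: 45.0
```

Call:
servo_tool:
  deltas:
    - [[0, 0, 0], [0, 0, 0]]
    - [[0, 0, 0], [0, 0, 0]]
    - [[0, 0, 0], [0, 0, 0]]
    - [[0, 0, 0], [0, 0, 0]]
    - [[0, 0, -0.03], [0, 0, 0]]
    - [[0, 0, -0.05], [0, 0, 0]]
    - [[0, 0, -0.05], [0, 0, 0]]
    - [[0, 0, -0.02], [0, 0, 0]]
    - [[0, 0, 0], [0, 0, 0]]
  claw: 0.094

```text
time: 29.55
ee_pos: [0.4421, 0.1967, 0.1749]
orientation: [0.0, 0.853, 0.522, 0.002]
ft_force: [0.3, -0.0, -0.2]
grip_width: 1.0
finger_force: 0.0
```

```bash
python3 g.py .6657 .170 .17 83.6; python3 d.py side 180 100 420 280 s4.png
```

```text
t 29.55 p [0.4421 0.1967 0.1749] j [-0.314   0.4423 -0.2268  2.0029  0.1492  0.7082 -1.1063] F [ 0.3388 -0.0314 -0.1601] M [ 0.0014 -0.0569  0.004 ] w 0.0940 ff 0.0
toolx yaw 62.88 z 0.003 toolz [ 0.0034  0.0014 -1.    ]
shift [0.0782 0.2112 0.0056] turn [ 0.0029 -0.0024 -0.3616]
```

View pics/s4.png

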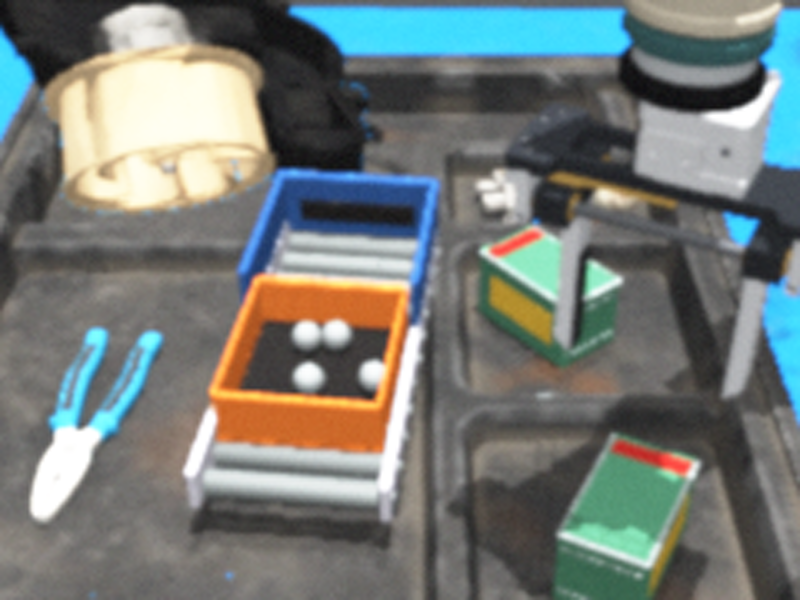

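Four balls lie in the tray, around crop (320,350), and both tins stand upright. Now the push.

Call:
servo_tool:
  deltas:
    - [[0.013, 0.035, 0], [0, 0, 0]]
    - [[0.013, 0.035, 0], [0, 0, 0]]
    - [[0.013, 0.035, 0], [0, 0, 0]]
    - [[0.013, 0.035, 0], [0, 0, 0]]
    - [[0.013, 0.035, 0], [0, 0, 0]]
    - [[0.013, 0.035, 0], [0, 0, 0]]
    - [[0, 0, 0.02], [0, 0, -0.12]]
    - [[0, 0, 0.02], [0, 0, -0.12]]
    - [[0, 0, 0.02], [0, 0, -0.12]]
    - [[0, 0, 0.02], [0, 0, 0]]
    - [[0, 0, 0.02], [0, 0, 0]]
    - [[0, 0, 0], [0, 0, 0]]
  claw: 0.05

```text
time: 31.1
ee_pos: [0.6619, 0.1696, 0.0709]
orientation: [-0.001, 0.746, 0.666, -0.002]
ft_force: [0.2, -0.4, 0.6]
grip_width: 0.529
finger_force: 0.0
```

```bash
python3 g.py .6657 .170 .072 83.6
```

```text
t 31.10 p [0.6619 0.1696 0.0709] j [-0.139   0.8408 -0.2761  1.5143  0.2791  0.8299 -0.6315] F [ 0.2482 -0.3769  0.6373] M [ 0.0078 -0.0763  0.0341] w 0.0497 ff 0.0
toolx yaw 83.48 z -0.002 toolz [-0.0041 -0.0015 -1.    ]
shift [ 0.0008  0.0038 -0.0011] turn [-0.0039  0.002  -0.0021]
```

Call:
servo_tool:
  deltas:
    - [[-0.004, 0.003, 0], [0, 0, 0]]
    - [[-0.008, 0, 0], [0, 0, 0]]
    - [[-0.008, 0, 0], [0, 0, 0]]
    - [[-0.008, 0, 0], [0, 0, 0]]
    - [[-0.008, 0, 0], [0, 0, 0]]
    - [[-0.008, 0, 0], [0, 0, 0]]
    - [[-0.008, 0, 0], [0, 0, 0]]
    - [[-0.008, 0, 0], [0, 0, 0]]
    - [[-0.008, 0, 0], [0, 0, 0]]
    - [[-0.008, 0, 0], [0, 0, 0]]
    - [[-0.008, 0, 0], [0, 0, 0]]
    - [[-0.008, 0, 0], [0, 0, 0]]

```text
time: 32.6
ee_pos: [0.6561, 0.0777, 0.0734]
orientation: [0.0, 0.746, 0.666, -0.0]
ft_force: [1.4, 1.8, 0.6]
grip_width: 0.533
finger_force: 1.0
```

Call:
servo_tool:
  deltas:
    - [[-0.008, 0, 0], [0, 0, 0]]
    - [[-0.008, 0, 0], [0, 0, 0]]
    - [[-0.008, 0, 0], [0, 0, 0]]
    - [[-0.006, 0, 0], [0, 0, 0]]
    - [[-0.005, 0, 0], [0, 0, 0]]
    - [[-0.005, 0, 0], [0, 0, 0]]
    - [[-0.004, 0, 0], [0, 0, 0]]

```text
time: 33.48
ee_pos: [0.6511, 0.0343, 0.0734]
orientation: [-0.0, 0.746, 0.666, -0.0]
ft_force: [1.4, 1.6, 0.6]
grip_width: 0.531
finger_force: 0.9
```

```bash
python3 g.py; python3 d.py side 220 100 420 250 s5.png
python3 - <<'E'
from h import *
for g in blobs(masks(get_image("top"))["orange"],60):
    w=cast("top",g,.095); print(g.min(0),g.max(0),w[:,:2].min(0),w[:,:2].max(0))
E
```

```text
t 33.48 p [0.6511 0.0343 0.0734] j [ 0.074   0.7985 -0.2916  1.6155  0.2998  0.7721 -0.4633] F [1.3733 1.6059 0.5876] M [ 0.3127 -0.3645 -0.0538] w 0.0499 ff 0.8833620697259903
toolx yaw 83.53 z -0.000 toolz [-0.0001 -0.0001 -1.    ]
```

View pics/s5.png

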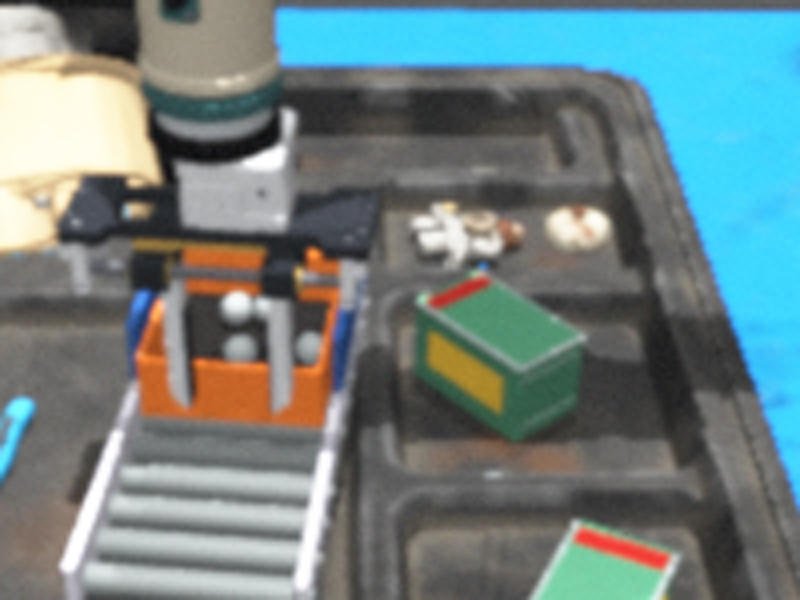

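The tray, with its balls, is entering the bay, its rear edge at crop y≈420. Continuing until the force rises.

Call:
servo_tool:
  deltas:
    - [[-0.005, 0, 0], [0, 0, 0]]
    - [[-0.005, 0, 0], [0, 0, 0]]
    - [[-0.005, 0, 0], [0, 0, 0]]
    - [[-0.004, 0, 0], [0, 0, 0]]
    - [[-0.003, 0, 0], [0, 0, 0]]

```text
time: 34.2
ee_pos: [0.6481, 0.0145, 0.0733]
orientation: [-0.001, 0.746, 0.666, 0.001]
ft_force: [-1.4, 6.0, -0.9]
grip_width: 0.531
finger_force: 3.3
```

Call:
servo_tool:
  deltas:
    - [[-0.003, 0, 0], [0, 0, 0]]
    - [[-0.002, 0, 0], [0, 0, 0]]

```text
time: 34.45
ee_pos: [0.6475, 0.0143, 0.0734]
orientation: [-0.003, 0.745, 0.667, 0.002]
ft_force: [-0.9, 13.0, -1.2]
grip_width: 0.534
finger_force: 6.3
```

Call:
servo_tool:
  deltas:
    - [[-0.002, 0, 0], [0, 0, 0]]
    - [[-0.002, 0, 0], [0, 0, 0]]

```text
time: 34.7
ee_pos: [0.6475, 0.0143, 0.0736]
orientation: [-0.005, 0.745, 0.667, 0.004]
ft_force: [-0.5, 18.8, -1.4]
grip_width: 0.532
finger_force: 9.1
```

Call:
servo_tool:
  deltas:
    - [[0.006, 0, 0], [0, 0, 0]]
    - [[0.02, 0, 0], [0, 0, 0]]
    - [[0.03, 0, 0], [0, 0, 0]]
    - [[0.03, 0, -0.02], [0, 0, 0]]
    - [[0, 0, -0.05], [0, 0, 0]]
    - [[0, 0, -0.05], [0, 0, 0]]
    - [[0.04, 0, -0.03], [0, 0, 0]]
    - [[0.05, 0, 0], [0, 0, 0]]
    - [[0.05, 0, 0], [0, 0, 0]]
    - [[0, 0, 0], [0, 0, 0]]

```text
time: 35.95
ee_pos: [0.6719, 0.2349, 0.2234]
orientation: [-0.001, 0.743, 0.669, 0.001]
ft_force: [-0.8, -0.5, 0.2]
grip_width: 0.529
finger_force: 0.0
```

```bash
python3 g.py; python3 d.py side 220 100 420 250 s6.png; python3 d.py top 220 110 460 290 t6.png; python3 -c "
from h import *
for t in tins(): print(t)"
```

```text
t 35.95 p [0.6719 0.2349 0.2234] j [-0.2075  0.7261 -0.3256  1.2898  0.2306  1.161  -0.6534] F [-0.7796 -0.5037  0.1773] M [-0.0645 -0.1113  0.0195] w 0.0497 ff 0.0
toolx yaw 83.95 z 0.003 toolz [-0.0001  0.0031 -1.    ]
```

View pics/s6.png

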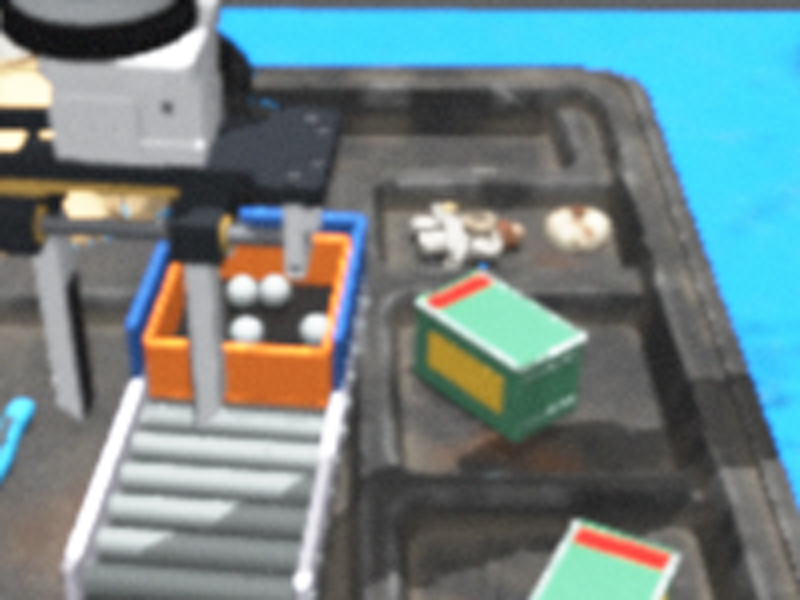

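View pics/t6.png

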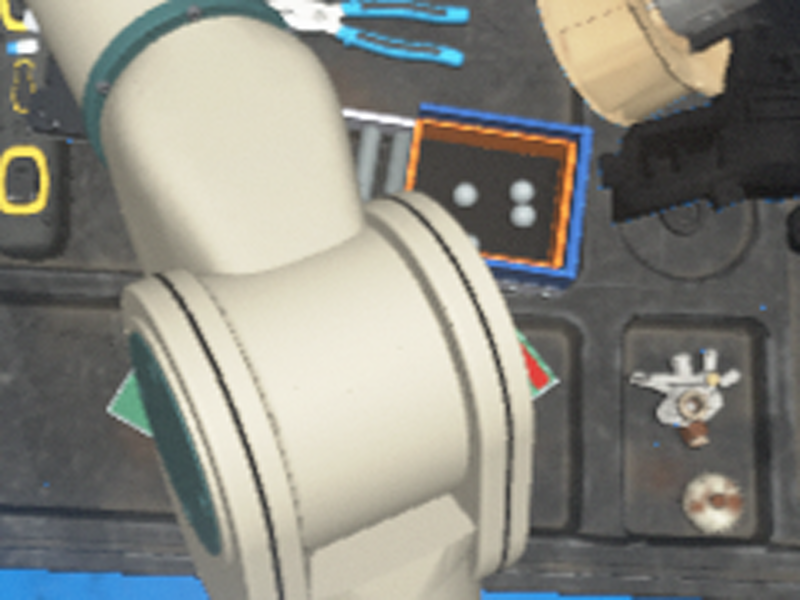

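The tray is flush against the bay's end, its front at top crop (570,200), with four balls in it. The tins, tap and cap are undisturbed, and the arm is clear of everything.

```bash
python3 -c "
from station import *
print(finish_job())"
```

```text
the job is handed in; nothing more can be done
None
```

I handed the job in at about 36 s. The four balls from the full tin are in the tray, the tray is pushed home against the buffer, and both tins stand upright on the cart with the spare still in its own; the hand-in gave no verdict.

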